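# Clear the loading board before sealing

### The job

Clear the metal loading board for the next run: put the two scraps, the short cardboard core and the broken piece of wood, in the grey waste tub. Lay the spatula that is on the board (lay it down, do not drop or throw it) flat in the shallow white tool tray, lengthwise beside the spatula already there and with its blade pointing the same way. Leave the filled cups and the other spatula where they are.

Things in the scene. Friction and masses are not known exactly. Their poses are not given: they have to be found in the camera images.
- board: Fixed bare metal loading board, 330 mm (x) x 500 mm (y), 10 mm thick, centred ahead of the robot; origin at the centre of its underside, on the table. Scraps, spatula and two of the cups stand on its top.
- bin: Fixed grey plastic waste tub, open on top, on the table to one side of the board (left or right varies): 220 x 220 mm outside (232 mm over the rim), 120 mm high, wall and floor 5 mm. Origin at the centre of its underside, z up. A flat piece of cardboard already lies in it.
- tray: Fixed shallow white tool tray on the other side of the board: 320 mm (its x) x 230 mm (its y), 20 mm high, wall and floor 4 mm. Origin at the centre of its underside; the spare spatula lies lengthwise in its +y half, blade towards +x; the -y half is free.
- tray_in (a point): Centre of the tray's inner floor, 4 mm above its underside; axes as the tray's.
- spatula: The spatula to put away, lying on the board: black handle 130 x 20 x 16 mm high (from x = -115 to +15 mm) and flat steel blade 102 x 42 x 4 mm (up to x = +115 mm), 230 mm long, 90 g or so. Origin at the middle of the 230 mm, in the plane of the underside; x runs from handle to blade, z up. It balances near the origin, where the handle can be gripped across y, 20 mm wide.
- spatula_tip (a point): Middle of the end of that spatula's blade, 115 mm ahead of its origin.
- spare: Bystander: the spatula already in the tray, the same as the other: black handle 130 x 20 x 16 mm high (from x = -115 to +15 mm) and flat steel blade 102 x 42 x 4 mm (up to x = +115 mm), 230 mm long, 90 g or so. Origin at the middle of the 230 mm, in the plane of the underside; x runs from handle to blade, z up. It balances near the origin, where the handle can be gripped across y, 20 mm wide.
- core: Scrap: stub of a cardboard film core, a tube standing upright on the board, 50 mm outside, 40 mm inside, 45 mm high, about 30 g. Origin at the centre of its lower end, z along the tube.
- core_mid (a point): Centre of the core stub, half-way up its axis.
- wood: Scrap: broken offcut of a pale wooden slat lying on the board, a block 60 x 32 x 24 mm high (x from -36 to +24 mm) with a smaller splintered end at +x (to about +41 mm, within the block's width), about 40 g. Origin in the plane of its underside, x along it; grip the block across y, 32 mm wide.
- wood_mid (a point): 12 mm above the wood's origin, mid-height of the block.
- cup_a: Bystander: a filled, sealed portion cup, 90 mm across at the rim, 38.5 mm high, brown with a pale rim, standing on the board among the scraps. Origin at the centre of its underside.
- cup_b: Bystander: a filled, sealed portion cup, 90 mm across at the rim, 38.5 mm high, brown with a pale rim, standing on the board among the scraps. Origin at the centre of its underside.
- cup_c: Bystander: a filled, sealed portion cup, 90 mm across at the rim, 38.5 mm high, brown with a pale rim, standing on the table behind the board. Origin at the centre of its underside.
- cup_d: Bystander: a filled, sealed portion cup, 90 mm across at the rim, 38.5 mm high, brown with a pale rim, standing on the table behind the board. Origin at the centre of its underside.

How it is judged (in metres and radians):
At the end, for the whole second after the job is handed in: At rest: the middles of core and wood inside the tub, 20 mm or more below its rim; the spatula flat on the tray floor (6 mm, 0.1 rad, right side up), within 0.26 rad of the tray's x, blade towards +x as the spare's, its origin within 60 mm of the tray's middle along x and 110 mm across (x of core_mid in the frame of bin between -0.108 and 0.108 m and y of core_mid in the frame of bin between -0.108 and 0.108 m and z of core_mid in the frame of bin between 0 and 0.1 m and x of wood_mid in the frame of bin between -0.108 and 0.108 m and y of wood_mid in the frame of bin between -0.108 and 0.108 m and z of wood_mid in the frame of bin between 0 and 0.1 m and z of spatula in the frame of tray_in between -0.004 and 0.006 m and angle between spatula's own z axis and vertical below 0.1 rad and angle between the x axis of spatula and the x axis of tray, either way round below 0.26 rad and x of spatula_tip in the frame of tray above 0.05 m and x of spatula in the frame of tray between -0.06 and 0.06 m and y of spatula in the frame of tray between -0.11 and 0.11 m and linear speed of each of core, wood, spatula below 0.03 m/s); the robot touches nothing.
It fails at once if a filled cup is moved by over 20 mm or tipped by over 0.35 rad (distance of any of cup_a, cup_b, cup_c, cup_d from where it was at the start of the episode above 0.02 m or angle between any of cup_a, cup_b, cup_c, cup_d's own z axis and vertical above 0.35 rad).
It fails at once if the spatula already in the tray is moved by over 25 mm (distance of spare from where it was at the start of the episode above 0.025 m).
It fails at once if the spatula is dropped or thrown: it moves faster than 0.7 m/s (a fall of 25 mm) while the fingers do not touch it (contact force between the fingers and spatula below 0.05 N and linear speed of spatula above 0.7 m/s).
It also fails if it takes over 72 s, if anything falls off the work surface, if the arm or the gripper's body presses on something with over 40 N, if the wrist force passes 120 N, or if a joint passes its speed limit or range.

### The arm

A 6-joint arm with a two-finger parallel gripper is mounted at the origin on the work surface. World frame = base frame: x ahead of the robot, y to its left, z up, the work surface at z = 0. Lengths are in mm, angles in rad, forces in N, time in s.
With the tool pointing down it reaches from about 275 to 750 mm from the base axis. Payload 10.2 kg.
Tool frame: the origin (TCP) lies at the very end of the fingers, on their centre line; the grasp point (between the pads) lies 19 mm behind it; z points along the fingers, y is the line along which they close (so a half turn about z gives the same grasp; the last joint's range is limited). The gripper opens to 85 mm and grips with 20 to 120 N. Pads are 22 mm wide; open, the fingers measure 114 mm over their backs; the gripper's body (76 mm by 85 mm) begins 54 mm behind the grasp point. The pads swing forward as they close: fully open they stand 13 mm farther back than shut.
Start: joints at [-0.223, 0.313, 1.498, -0, 1.331, -0.223], TCP at [525.006, -0.013, 231.294] pointing down, gripper open.
Joint ranges: [-2.94, 2.94], [-0.97, 2.17], [0.19, 2.56], [-1.23, 4.37], [0.02, 3.11], [-2.88, 2.88]. Speed limits (rad/s): [2.39, 2.39, 3.01, 3.14, 3.14, 3.14].

### API

Orientations are given as a unit quaternion [w, x, y, z].
In Python, from rig import * gives the robot as it stands. The module is installed in compiled form; this text tells all that it offers.
- The arm moves only by the shell command python3 -m crank 'ROWS' [FORCE]. ROWS is JSON, a list that holds one entry, the list of rows, each a list of 7 numbers: the shift along the tool's x, y, z in units of 25 mm (1.0 is 25 mm), then the turn, a rotation vector about the tool's x, y, z in units of 8 degrees (1.0 is 8 degrees), then the finger opening in mm, from 0 to 85.4. A call has exactly 8 rows; each row shifts and turns the commanded pose from where the row before left it, along the tool's axes as they then stand; what a row does not reach is not made up. A row lasts 1/10 s, in which the tool goes at most 50 mm and 8.59 degrees, less where a joint would pass 70% of its speed; a pose out of reach is approached as far as the arm can. A call is refused whole if a number of a shift passes 1 or a number of a turn 1, either way. A call with a gripper value outside its range is refused whole. The fingers move at their own pace and stop on an object; FORCE is the grip in N (left out, the last holds). Time passes only in rows, so rows that do not move let the fingers close, or fill a call up. It gives the time, the measured TCP pose, the force, the opening and the grip force at its end, in the units of the state.
- sense(): the state, without advancing time (a new reading comes with each control period).
- capture(name): name is "scene" or "side" or "wrist"; returns the picture (420x560x3 uint8, blue, green, red); there is no depth.
- camera_model(name): a dict with "fx", "fy", "cx", "cy" (pixels), "k1" (the pictures are not rectified: a ray, as slopes to the right and down, at radius r is drawn at 1 + k1 r^2 times it, then the intrinsics apply), "world_from_camera" (4x4, takes a point from camera to world coordinates); the wrist camera has in their place "T_tool_cam" (4x4, takes a point from camera to tool coordinates, whose origin is the TCP and whose axes are the flange's). Camera axes: x right, y up, looking along -z (the intrinsics and any distortion apply to the point x, -y, -z); pixel columns grow to the right and rows downward; lengths in mm; the calibration is good to about 2 mm. A picture is of the moment at which its call begins: read the wrist's pose just before it. camera_model takes no time and is no camera call.
- finish_job(): hands the job in; it is judged then, once.
The state is a dict: "time_s": time; "joints": joint angles; "dq": joint speeds; "tau": joint torques, N m; "eef_pos": TCP position; "ee_rot": TCP orientation; "force": force on the tool from outside, world axes, zero at the start; "wrist_torque": the same for the moment, N m; "grip_width": opening from 0.0 (shut) to 1.0 (fully open); "grip_force": force on a finger pad.
Only numpy, scipy, OpenCV 4.12 (cv2) and the standard library are available. Lean on these libraries where they do the work, as an engineer would, in place of code of your own. Each camera call takes 0.05 s, during which the arm holds its last target. There are 200 camera calls.

## Working session

There is one attempt and no reset: what is moved stays moved. The work goes in short steps, Python scripts to look and compute and a shell command to move; the robot and the scene stay as the last step left them, time stands still between calls to the robot, and variables do not carry over. Pictures are saved under pics/ and viewed, at most 12 in all, crops included, and the job is handed in when it is done.

```bash
mkdir -p pics; python3 - <<'E'
from rig import *
import cv2
s=sense();print(s)
for n in ("scene","side","wrist"):
    m=camera_model(n);print(n,{k:(v if not hasattr(v,'__len__') else [[round(float(a),4) for a in r] for r in v]) for k,v in m.items()})
    cv2.imwrite(f"pics/{n}0.png",capture(n))
E
```

```text
{'time_s': 0.0, 'joints': array([-2.23437751e-01,  3.13401856e-01,  1.49844995e+00,  5.28015051e-06,
        1.33100345e+00, -2.23392873e-01]), 'dq': array([ 5.21977283e-04,  1.00803655e-03, -9.80180783e-04, -3.70128506e-04,
       -1.69938696e-03,  3.93588603e-05]), 'tau': array([-5.78409599e-04, -4.12261176e+01, -2.59742296e+01, -3.58453699e-04,
        4.11797926e-03, -1.23038126e-05]), 'eef_pos': array([5.24736207e+02, 2.92995709e-02, 2.30754870e+02]), 'ee_rot': array([-5.35572144e-04,  7.07122951e-01,  7.07090329e-01, -3.34227750e-04]), 'force': array([0.39666368, 0.60173498, 0.19753187]), 'wrist_torque': array([0.02270916, 0.0310368 , 0.03121873]), 'grip_force': 0.0, 'grip_width': 1.0012006671487177}
scene {'fx': 438.54087917284494, 'fy': 438.54087917284494, 'cx': 271.18542177005776, 'cy': 209.23546215952658, 'k1': -0.09105332325977404, 'world_from_camera': [[0.8866, -0.3579, 0.293, 982.2727], [0.4625, 0.6927, -0.5534, -640.9522], [-0.0049, 0.6261, 0.7797, 1013.6774], [0.0, 0.0, 0.0, 1.0]]}
side {'fx': 518.2471886424089, 'fy': 518.2471886424089, 'cx': 279.96475449853125, 'cy': 212.16244944172652, 'k1': -0.14183206101765292, 'world_from_camera': [[0.8243, 0.3872, -0.4131, 90.4614], [-0.5662, 0.5711, -0.5944, -728.1619], [0.0058, 0.7238, 0.69, 913.0422], [0.0, 0.0, 0.0, 1.0]]}
wrist {'fx': 328.10630636373406, 'fy': 328.10630636373406, 'cx': 276.52011262995615, 'cy': 205.23952968430706, 'k1': 0.002852126370584982, 'T_tool_cam': [[-0.0009, 0.953, 0.303, 78.436], [1.0, 0.0005, 0.0012, -0.1914], [0.001, 0.303, -0.953, -142.898], [0.0, 0.0, 0.0, 1.0]]}
```

View pics/scene0.png

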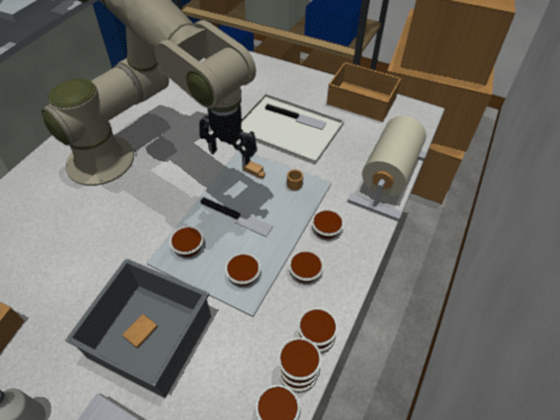

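View pics/side0.png

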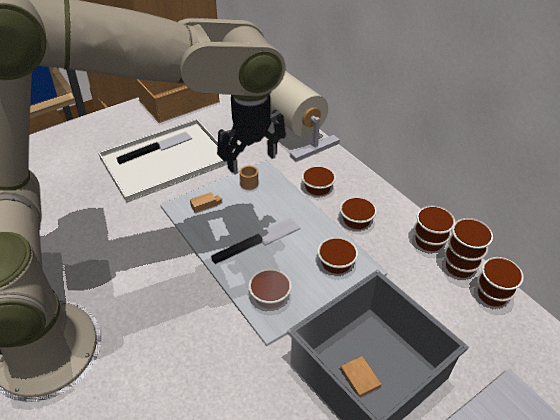

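Scene view: tub on the −y side, tray on +y. The spatula lies at (202,203)–(270,230), the core at (295,180), the wood at (254,170), and the board cups at (187,241) and (243,269). The side view shows the spatula at (213,257)–(298,228), the core at (249,177) and the wood at (205,202).

```bash
cat > h.py <<'E'
import numpy as np,cv2
from rig import *
from scipy.spatial.transform import Rotation as R
def T_wc(n,s=None):
    m=camera_model(n)
    if n!="wrist": return np.array(m["world_from_camera"])
    s=s or sense(); T=np.eye(4); T[:3,:3]=R.from_quat(np.roll(s["ee_rot"],-1)).as_matrix(); T[:3,3]=s["eef_pos"]
    return T@np.array(m["T_tool_cam"])
def px2w(n,uv,z,T=None):
    m=camera_model(n);T=T_wc(n) if T is None else T
    K=np.array([[m["fx"],0,m["cx"]],[0,m["fy"],m["cy"]],[0,0,1]])
    out=[]
    for p,zz in zip(uv,np.broadcast_to(z,len(uv))):
        a=cv2.undistortPoints(np.array([[p]],float),K,np.array([m["k1"],0,0,0,0.]))[0,0]
        d=T[:3,:3]@[a[0],-a[1],-1]; out.append(T[:3,3]+d*(zz-T[2,3])/d[2])
    return np.array(out).round(1)
E
python3 - <<'E'
import cv2
a=cv2.imread("pics/side0.png")[110:320,90:370]; cv2.imwrite("pics/sidec.png",cv2.resize(a,None,fx=2.8,fy=2.8,interpolation=2))
from h import *
print(px2w("scene",[(254,170),(295,172),(202,203),(240,215),(270,230),(187,239),(243,266)],[34,55,26,26,14,48,48]))
print(px2w("side",[(205,200),(249,170),(213,257),(261,238),(298,228),(337,250),(270,285)],[34,55,26,26,14,48,48]))
print("tray",px2w("scene",[(241,121),(263,97),(343,124),(316,158)],20), px2w("scene",[(266,108),(324,124)],[20,8]))
print("bin",px2w("scene",[(128,262),(72,336),(160,392),(211,298)],120))
print("bin",px2w("side",[(378,274),(290,346),(467,348)],120))
E
```

```text
[[ 4.951e+02  1.678e+02  3.400e+01]
 [ 6.193e+02  1.998e+02  5.500e+01]
 [ 4.201e+02 -1.230e+01  2.600e+01]
 [ 5.417e+02  3.000e-01  2.600e+01]
 [ 6.384e+02  5.000e-01  1.400e+01]
 [ 4.657e+02 -1.507e+02  4.800e+01]
 [ 6.416e+02 -1.543e+02  4.800e+01]]
[[ 4.853e+02  1.720e+02  3.400e+01]
 [ 6.278e+02  1.889e+02  5.500e+01]
 [ 4.114e+02 -5.000e-01  2.600e+01]
 [ 5.346e+02 -1.170e+01  2.600e+01]
 [ 6.335e+02 -2.450e+01  1.400e+01]
 [ 6.448e+02 -1.570e+02  4.800e+01]
 [ 4.647e+02 -1.551e+02  4.800e+01]]
tray [[333.1 365.6  20. ]
 [336.7 520.9  20. ]
 [654.8 514.1  20. ]
 [639.2 317.5  20. ]] [[376.9 468.9  20. ]
 [591.7 497.1   8. ]]
bin [[ 415.1 -310.   120. ]
 [ 425.1 -519.2  120. ]
 [ 665.7 -523.   120. ]
 [ 644.6 -297.3  120. ]]
bin [[ 625.7 -301.   120. ]
 [ 386.8 -336.1  120. ]
 [ 642.7 -522.2  120. ]]
```

View pics/sidec.png

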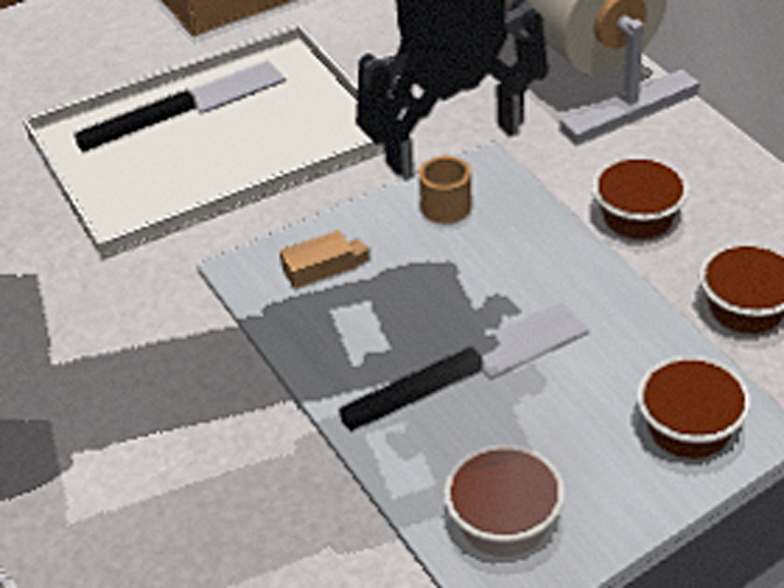

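View pics/wrist0.png

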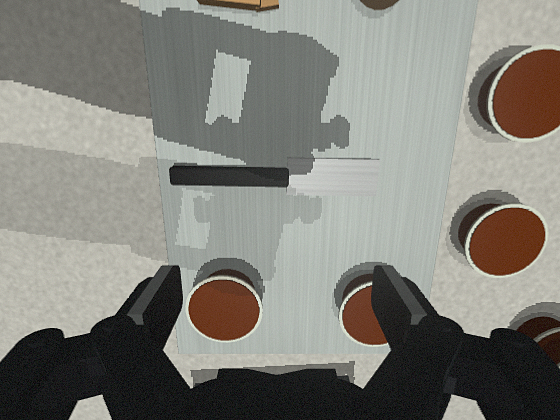

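The crop shows all parts lying clear. In the wrist picture the spatula handle runs (170,176)–(289,177), the blade ends at (379,177), and wood and core are at the top edge.

```bash
python3 - <<'E'
from h import *
print("sp",px2w("wrist",[(170,176),(289,177),(379,177)],[26,26,14]))
print("cups",px2w("wrist",[(225,309),(377,312)],48))
c=lambda x,y:(90+x/2.8,110+y/2.8)
print("wood top corners",px2w("side",[c(281,256),c(340,233),c(355,252),c(295,276)],34)) 
print("wood bottom near L/R + splinter",px2w("side",[c(296,287),c(355,267),c(368,255)],[10,10,25]))
print("core top",px2w("side",[c(445,169),c(419,169),c(471,169)],55),"base",px2w("side",[c(445,208)],10))
print("tray",px2w("side",[c(27,122),c(298,30),c(103,245)],20), px2w("side",[c(80,138),c(193,102),c(280,74)],[20,20,8]))
E
```

```text
sp [[408.8   1.2  26. ]
 [537.5  -0.   26. ]
 [638.7  -2.8  14. ]]
cups [[ 464.3 -151.2   48. ]
 [ 640.5 -155.1   48. ]]
wood top corners [[452.  188.1  34. ]
 [511.3 185.5  34. ]
 [510.  155.2  34. ]
 [450.2 157.6  34. ]]
wood bottom near L/R + splinter [[454.  168.3  10. ]
 [511.4 161.5  10. ]
 [522.1 154.1  25. ]]
core top [[626.8 187.8  55. ]
 [606.6 201.5  55. ]
 [647.  174.1  55. ]] base [[623.6 185.6  10. ]]
tray [[332.9 535.6  20. ]
 [643.4 523.7  20. ]
 [326.6 310.3  20. ]] [[369.1 477.5  20. ]
 [490.6 467.1  20. ]
 [595.2 475.8   8. ]]
```

```bash

python3 -m crank '[[[0,0,0,0,0,1,85],[0,0,0,0,0,1,85],[0,0,0,0,0,1,85],[0,0,0,0,0,1,85],[0,0,0,0,0,1,85],[0,0,0,0,0,1,85],[0,0,0,0,0,1,85],[0,0,0,0,0,1,85]]]' 40
python3 -m crank '[[[0,0,0,0,0,1,85],[0,0,0,0,0,1,85],[0,0,0,0,0,1,85],[0,0,0,0,0,0.25,85],[1,-1,0,0,0,0,85],[1,-1,0,0,0,0,85],[1,-1,0,0,0,0,85],[1,-1,0,0,0,0,85]]]'
python3 -m crank '[[[0,-1,0,0,0,0,85],[0,-1,0,0,0,0,85],[0,-1,0,0,0,0,85],[0,-0.5,0.5,0,0,0,85],[0,0,1,0,0,0,85],[0,0,1,0,0,0,85],[0,0,0.5,0,0,0,85],[0,0,0,0,0,0,85]]]'
python3 - <<'E'
from h import *
s=sense();print(s["time_s"],s["eef_pos"].round(1),s["ee_rot"].round(3),s["joints"].round(2)); cv2.imwrite("pics/w1.png",capture("wrist"))
E
```

```text
time_s: 0.95
eef_pos: [524.9, 0.0, 231.0]
ee_rot: [-0.0, 0.975, 0.222, -0.0]
force: [-0.1, -0.7, 0.1]
grip_width: 0.996
grip_force: 0.0
time_s: 1.75
eef_pos: [625.7, 101.1, 231.0]
ee_rot: [0.0, 1.0, -0.0, -0.0]
force: [0.2, -0.1, -0.1]
grip_width: 0.997
grip_force: 0.0
time_s: 2.55
eef_pos: [624.2, 187.0, 154.0]
ee_rot: [0.0, 1.0, -0.0, -0.002]
force: [0.2, -0.4, 0.3]
grip_width: 0.998
grip_force: 0.0
2.55 [624.2 187.  154. ] [ 0.     1.    -0.    -0.002] [ 0.11  0.66  1.17 -0.    1.32  1.68]
```

View pics/w1.png

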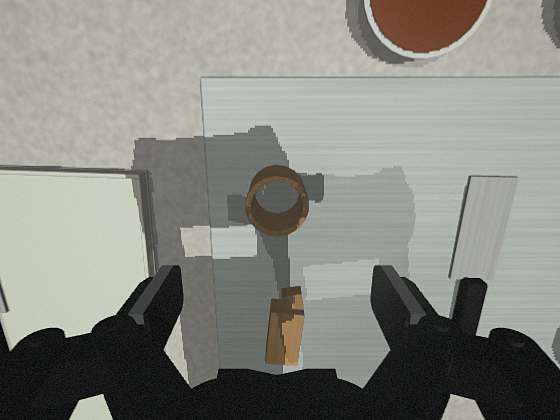

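Wrist view: core rim centred at about (277,205), wood below it at (270–304, 300–362), all clear of the fingers.

```bash
python3 - <<'E'
from h import *
print(px2w("wrist",[(277,206),(246,206),(308,206)],55)); print(px2w("wrist",[(272,299),(305,306),(299,364),(265,361),(282,301)],34)); print("spat tip",px2w("wrist",[(469,177),(517,177),(450,276),(494,280)],14),"tray",px2w("wrist",[(148,172)],20))
E
```

```text
[[623.8 187.7  55. ]
 [623.8 211.9  55. ]
 [623.7 163.5  55. ]]
[[525.8 192.4  34. ]
 [518.2 161.4  34. ]
 [450.5 165.7  34. ]
 [454.2 199.8  34. ]
 [523.6 183.1  34. ]]
spat tip [[637.3  17.6  14. ]
 [637.2 -24.8  14. ]
 [538.4  18.5  14. ]
 [533.9 -25.2  14. ]] tray [[643.4 299.1  20. ]]
```

```bash

python3 -m crank '[[[0,0,1,0,0,0,85],[0,0,1,0,0,0,85],[0,0,1,0,0,0,85],[0,0,1,0,0,0,85],[0,0,0.6,0,0,0,85],[0,0,0.4,0,0,0,85],[0,0,0,0,0,0,30],[0,0,0,0,0,0,30]]]' 30
python3 -m crank '[[[0,0,0,0,0,0,30],[0,0,0,0,0,0,30],[0,0,0,0,0,0,30],[0,0,-0.5,0,0,0,30],[0,0,-1,0,0,0,30],[0,0,-1,0,0,0,30],[0,0,-1,0,0,0,30],[0,0,-1,0,0,0,30]]]'
```

```text
time_s: 3.4
eef_pos: [625.7, 187.5, 32.5]
ee_rot: [-0.0, 1.0, -0.0, 0.001]
force: [0.5, 0.5, -0.1]
grip_width: 0.686
grip_force: 0.0
time_s: 4.2
eef_pos: [624.9, 187.5, 145.7]
ee_rot: [-0.0, 1.0, -0.0, 0.0]
force: [-0.9, -0.3, -0.1]
grip_width: 0.566
grip_force: 31.4
```

```bash

python3 -m crank '[[[0,1,-1,0,0,0,30],[0,1,-1,0,0,0,30],[-1,1,0,0,0,0,30],[-1,1,0,0,0,0,30],[0,1,0,0,0,0,30],[0,1,0,0,0,0,30],[0,1,0,0,0,0,30],[0,1,0,0,0,0,30]]]'
python3 -m crank '[[[0,1,0,0,0,0,30],[0,1,0,0,0,0,30],[0,1,0,0,0,0,30],[0,1,0,0,0,0,30],[0,1,0,0,0,0,30],[0,1,0,0,0,0,30],[0,1,0,0,0,0,30],[0,1,0,0,0,0,30]]]'
python3 -m crank '[[[0,1,0,0,0,0,30],[0,1,0,0,0,0,30],[0,1,0,0,0,0,30],[0,1,0,0,0,0,30],[0,1,0,0,0,0,30],[0,1,0,0,0,0,30],[0,1,0,0,0,0,30],[0,0.5,0,0,0,0,30]]]'
python3 - <<'E'
from h import *
s=sense();print(s["time_s"],s["eef_pos"].round(1),s["ee_rot"].round(3),s["joints"].round(2),s["grip_width"]); cv2.imwrite("pics/w2.png",capture("wrist"))
E
```

```text
time_s: 5.0
eef_pos: [574.8, -13.5, 194.8]
ee_rot: [0.0, 1.0, 0.0, 0.0]
force: [0.2, 0.3, -0.2]
grip_width: 0.563
grip_force: 31.4
time_s: 5.8
eef_pos: [574.8, -213.5, 194.7]
ee_rot: [0.0, 1.0, -0.0, 0.0]
force: [-0.7, 0.8, -0.5]
grip_width: 0.566
grip_force: 31.4
time_s: 6.6
eef_pos: [574.4, -401.9, 194.3]
ee_rot: [0.0, 1.0, -0.001, 0.0]
force: [0.4, -0.1, -1.6]
grip_width: 0.559
grip_force: 31.4
6.6 [ 574.4 -401.9  194.3] [ 0.     1.    -0.001  0.   ] [-0.78  0.75  0.91 -0.    1.48  0.8 ] 0.559124339378473
```

View pics/w2.png

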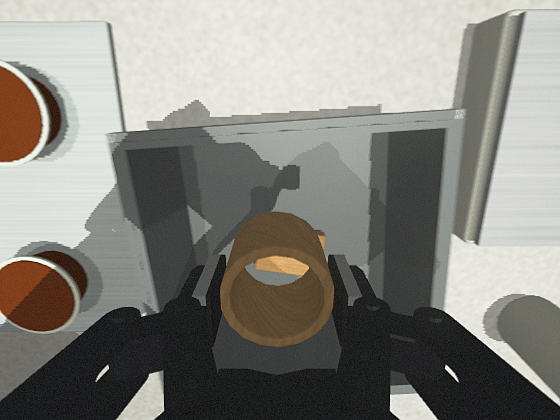

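The core is held over the tub; far rim corners are at (108,133) and (465,112), so the tub is slightly turned.

```bash
python3 - <<'E'
from h import *
print(px2w("wrist",[(108,133),(465,112)],120))
E
```

```text
[[ 631.8 -293.1  120. ]
 [ 644.1 -522.1  120. ]]
```

```bash

python3 -m crank '[[[-0.6,0.4,0,0,0,0,30],[0,0,1,0,0,0,30],[0,0,1,0,0,0,30],[0,0,1,0,0,0,30],[0,0,1,0,0,0,30],[0,0,0.4,0,0,0,30],[0,0,0,0,0,0,30],[0,0,0,0,0,0,85]]]'
python3 -m crank '[[[0,0,0,0,0,0,85],[0,0,0,0,0,0,85],[0,0,0,0,0,0,85],[0,0,-1,0,0,0,85],[0,0,-1,0,0,0,85],[0,0,-1,0,0,0,85],[0,0,-1,0,0,0,85],[0,0,-0.4,0,0,0,85]]]'
python3 - <<'E'
from h import *
s=sense();print(s["time_s"],s["eef_pos"].round(1)); cv2.imwrite("pics/w3.png",capture("wrist"))
E
```

```text
time_s: 7.45
eef_pos: [560.2, -410.3, 85.5]
ee_rot: [0.001, 1.0, 0.0, 0.001]
force: [-0.3, -0.1, 0.3]
grip_width: 0.715
grip_force: 0.0
time_s: 8.25
eef_pos: [560.5, -410.5, 196.8]
ee_rot: [0.002, 1.0, 0.0, 0.002]
force: [0.2, -0.5, 0.6]
grip_width: 0.996
grip_force: 0.0
8.25 [ 560.5 -410.5  196.8]
```

View pics/w3.png

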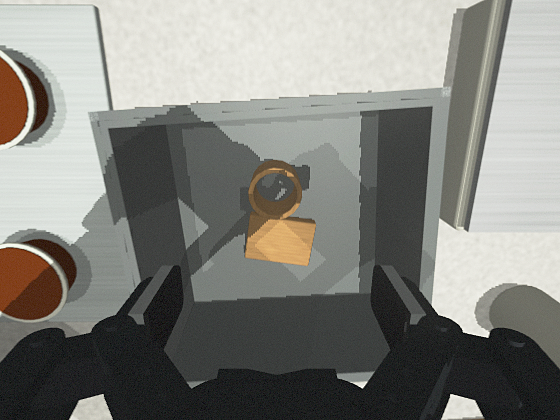

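The core stands in the tub at (273,190). Next is the wood.

```bash

python3 -m crank '[[[0,-1,0,0,0,0,85],[0,-1,0,0,0,0,85],[0,-1,0,0,0,0,85],[0,-1,0,0,0,0,85],[0,-1,0,0,0,0,85],[0,-1,0,0,0,0,85],[0,-1,0,0,0,0,85],[0,-1,0,0,0,0,85]]]'
python3 -m crank '[[[-1,-1,0,0,0,0,85],[-1,-1,0,0,0,0,85],[-1,-1,0,0,0,0,85],[0,-1,0,0,0,0,85],[0,-1,0,0,0,0,85],[0,-1,0,0,0,0,85],[0,-1,0,0,0,0,85],[0,-1,0,0,0,0,85]]]'
python3 -m crank '[[[0,-1,0,0,0,0,85],[0,-1,0,0,0,0,85],[0,-1,0,0,0,0,85],[0,-1,0,0,0,0,85],[0,-1,1,0,0,0,85],[0,-1,1,0,0,0,85],[0,-1,1,0,0,0,85],[0,-0.4,1,0,0,0,85]]]'
python3 -m crank '[[[0,0,1,0,0,0,85],[0,0,1,0,0,0,85],[0,0,0.7,0,0,0,85],[0,0,0.4,0,0,0,85],[0,0,0,0,0,0,15],[0,0,0,0,0,0,15],[0,0,0,0,0,0,15],[0,0,0,0,0,0,15]]]' 40
python3 -m crank '[[[0,0,0,0,0,0,15],[0,0,0,0,0,0,15],[0,0,0,0,0,0,15],[0,0,-0.5,0,0,0,15],[0,0,-1,0,0,0,15],[0,0,-1,0,0,0,15],[0,0,-1,0,0,0,15],[0,0,-1,0,0,0,15]]]'
```

```text
time_s: 9.1
eef_pos: [559.5, -208.8, 192.5]
ee_rot: [-0.0, 1.0, -0.0, -0.001]
force: [0.0, -0.3, -0.4]
grip_width: 0.994
grip_force: 0.0
time_s: 9.9
eef_pos: [484.4, -8.9, 192.8]
ee_rot: [-0.0, 1.0, -0.0, -0.001]
force: [1.1, -0.4, 0.7]
grip_width: 0.995
grip_force: 0.0
time_s: 10.7
eef_pos: [484.0, 176.7, 91.8]
ee_rot: [-0.0, 1.0, 0.001, -0.001]
force: [-0.0, -0.1, -0.4]
grip_width: 0.996
grip_force: 0.0
time_s: 11.5
eef_pos: [485.6, 175.1, 17.4]
ee_rot: [-0.0, 1.0, -0.0, 0.001]
force: [-1.5, -0.1, 4.9]
grip_width: 0.37
grip_force: 38.4
time_s: 12.3
eef_pos: [484.9, 175.0, 130.8]
ee_rot: [-0.0, 1.0, 0.0, 0.0]
force: [0.1, 0.4, -1.4]
grip_width: 0.366
grip_force: 39.0
```

```bash

python3 -m crank '[[[0,0,-1,0,0,0,15],[0,1,-1,0,0,0,15],[0,1,-0.6,0,0,0,15],[0.4,1,0,0,0,0,15],[0,1,0,0,0,0,15],[0,1,0,0,0,0,15],[0,1,0,0,0,0,15],[0,1,0,0,0,0,15]]]'
python3 -m crank '[[[0,1,0,0,0,0,15],[0,1,0,0,0,0,15],[0,1,0,0,0,0,15],[0,1,0,0,0,0,15],[0,1,0,0,0,0,15],[0,1,0,0,0,0,15],[0,1,0,0,0,0,15],[0,1,0,0,0,0,15]]]'
python3 -m crank '[[[0,1,0,0,0,0,15],[0,1,0,0,0,0,15],[0,1,0,0,0,0,15],[0,1,0,0,0,0,15],[0,1,0,0,0,0,15],[0,1,0,0,0,0,15],[0,1,0,0,0,0,15],[0,1,0,0,0,0,15]]]'
python3 -m crank '[[[0,0.5,0,0,0,0,15],[0,0,1,0,0,0,15],[0,0,1,0,0,0,15],[0,0,1,0,0,0,15],[0,0,1,0,0,0,15],[0,0,0.4,0,0,0,15],[0,0,0,0,0,0,15],[0,0,0,0,0,0,85]]]'
python3 -m crank '[[[0,0,0,0,0,0,85],[0,0,0,0,0,0,85],[0,0,0,0,0,0,85],[0,0,-1,0,0,0,85],[0,0,-1,0,0,0,85],[0,0,-1,0,0,0,85],[0,0,-1,0,0,0,85],[0,0,-0.4,0,0,0,85]]]'
python3 - <<'E'
from h import *
s=sense();print(s["time_s"],s["eef_pos"].round(1)); cv2.imwrite("pics/w4.png",capture("wrist"))
E
```

```text
time_s: 13.1
eef_pos: [494.8, -1.0, 194.8]
ee_rot: [0.0, 1.0, 0.0, 0.0]
force: [-0.4, -0.0, -0.4]
grip_width: 0.368
grip_force: 39.1
time_s: 13.9
eef_pos: [494.8, -200.9, 194.8]
ee_rot: [0.0, 1.0, 0.0, 0.0]
force: [-0.3, 0.1, -0.4]
grip_width: 0.365
grip_force: 39.1
time_s: 14.7
eef_pos: [494.8, -400.9, 194.9]
ee_rot: [0.0, 1.0, -0.0, 0.0]
force: [0.0, 0.2, -0.4]
grip_width: 0.364
grip_force: 39.1
time_s: 15.5
eef_pos: [495.4, -413.0, 85.4]
ee_rot: [0.001, 1.0, 0.0, 0.001]
force: [0.5, -0.4, 0.3]
grip_width: 0.526
grip_force: 0.0
time_s: 16.3
eef_pos: [495.5, -413.1, 196.7]
ee_rot: [0.002, 1.0, 0.0, 0.001]
force: [-0.5, 0.2, -0.9]
grip_width: 0.999
grip_force: 0.0
16.3 [ 495.5 -413.1  196.7]
```

View pics/w4.png

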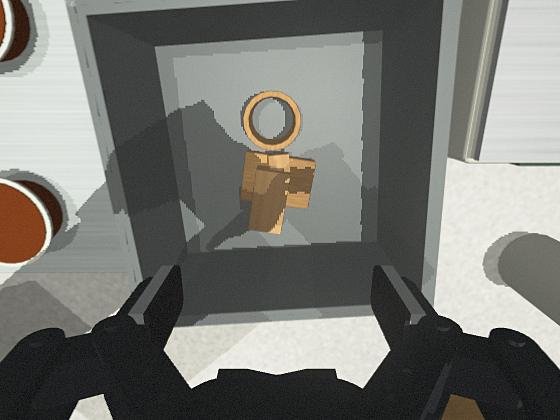

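Both scraps are in the tub (core at (272,120), wood at (268,200)). Now the spatula.

```bash

python3 -m crank '[[[1,-1,0,0,0,0,70],[0,-1,0,0,0,0,70],[0,-1,0,0,0,0,70],[0,-1,0,0,0,0,70],[0,-1,0,0,0,0,70],[0,-1,0,0,0,0,70],[0,-1,0,0,0,0,70],[0,-1,0,0,0,0,70]]]'
python3 -m crank '[[[0.1,-1,0,0,0,0,70],[0,-1,0,0,0,0,70],[0,-1,0,0,0,0,70],[0,-1,0,0,0,0,70],[0,-1,0,0,0,0,70],[0,-1,1,0,0,0,70],[0,-1,1,0,0,0,70],[0,-1,1,0,0,0,70]]]'
python3 -m crank '[[[0,-0.5,1,0,0,0,70],[0,0,1,0,0,0,70],[0,0,1,0,0,0,70],[0,0,0.5,0,0,0,70],[0,0,0,0,0,0,70],[0,0,0,0,0,0,70],[0,0,0,0,0,0,70],[0,0,0,0,0,0,70]]]'
python3 - <<'E'
from h import *
s=sense();print(s["time_s"],s["eef_pos"].round(1)); cv2.imwrite("pics/w5.png",capture("wrist"))
E
```

```text
time_s: 17.15
eef_pos: [519.5, -211.3, 192.6]
ee_rot: [-0.0, 1.0, -0.0, -0.001]
force: [-0.1, -0.3, 0.2]
grip_width: 0.819
grip_force: 0.0
time_s: 17.95
eef_pos: [521.8, -11.4, 117.0]
ee_rot: [-0.0, 1.0, -0.0, -0.001]
force: [0.6, -0.3, -0.3]
grip_width: 0.819
grip_force: 0.0
time_s: 18.75
eef_pos: [523.0, -0.2, 32.2]
ee_rot: [0.0, 1.0, -0.0, 0.001]
force: [0.6, 0.2, 0.4]
grip_width: 0.819
grip_force: 0.0
18.75 [ 5.23e+02 -2.00e-01  3.22e+01]
```

View pics/w5.png

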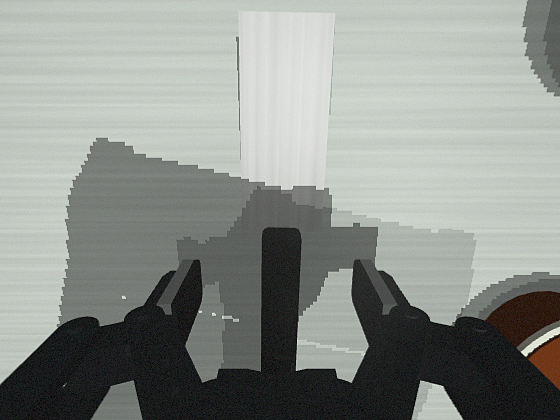

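The handle is centred between the fingers (column 281 against their middle at 277), and its end at row 228 is just ahead of the pads.

```bash

python3 -m crank '[[[0,0,0.4,0,0,0,70],[0,0,0.3,0,0,0,70],[0,0,0,0,0,0,8],[0,0,0,0,0,0,8],[0,0,0,0,0,0,8],[0,0,0,0,0,0,8],[0,0,0,0,0,0,8],[0,0,0,0,0,0,8]]]' 60
python3 -m crank '[[[0,0,0,0,0,0,8],[0,0,-0.2,0,0,0,8],[0,0,-0.5,0,0,0,8],[0,0,-0.8,0,0,0,8],[0,0,-0.8,0,0,0,8],[0,0,-0.8,0,0,0,8],[0,0,-0.5,0,0,0,8],[0,0,0,0,0,0,8]]]'
python3 -m crank '[[[0,-0.5,0,0,0,0,8],[-0.5,-0.5,0,0,0,0,8],[-0.5,-1,0,0,0,0,8],[-0.5,-1,0,0,0,0,8],[0,-1,0,0,0,0,8],[0,-1,0,0,0,0,8],[0,-1,0,0,0,0,8],[0,-1,0,0,0,0,8]]]'
python3 -m crank '[[[0,-1,0,0,0,0,8],[0,-1,0,0,0,0,8],[0,-1,0,0,0,0,8],[0,-1,0,0,0,0,8],[0,-1,0,0,0,0,8],[0,-0.5,0,0,0,0,8],[0,0,0,0,0,0,8],[0,0,0,0,0,0,8]]]'
python3 - <<'E'
from h import *
s=sense();print(s["time_s"],s["eef_pos"].round(1)); cv2.imwrite("pics/w6.png",capture("wrist")); a=capture("side")[60:270,40:320];cv2.imwrite("pics/s6.png",cv2.resize(a,None,fx=2.8,fy=2.8,interpolation=2))
E
```

```text
time_s: 19.6
eef_pos: [522.8, -0.1, 14.3]
ee_rot: [0.0, 1.0, -0.0, 0.0]
force: [-1.2, 1.2, 5.6]
grip_width: 0.215
grip_force: 59.9
time_s: 20.4
eef_pos: [523.3, -0.2, 105.6]
ee_rot: [0.0, 1.0, 0.0, 0.002]
force: [0.5, 0.3, -2.7]
grip_width: 0.214
grip_force: 59.2
time_s: 21.2
eef_pos: [484.0, 176.7, 102.7]
ee_rot: [0.0, 1.0, 0.0, -0.001]
force: [0.3, 0.3, -1.5]
grip_width: 0.217
grip_force: 59.2
time_s: 22.0
eef_pos: [484.6, 312.0, 103.2]
ee_rot: [0.0, 1.0, 0.0, -0.001]
force: [0.4, 0.3, -1.2]
grip_width: 0.216
grip_force: 59.2
22.0 [484.6 312.  103.2]
```

View pics/w6.png

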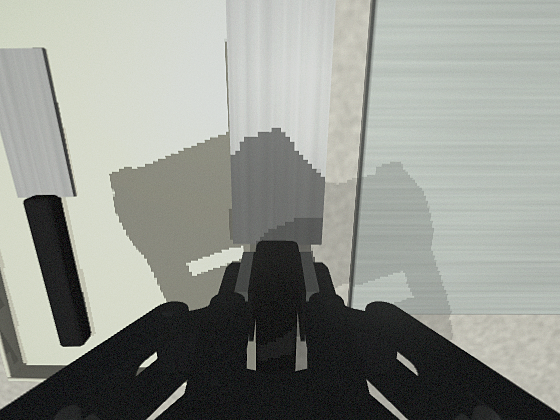

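The spatula is held level, still over the tray's near wall; the spare is at left (handle (42,197)–(73,345), blade up to (22,48)).

```bash
python3 - <<'E'
from h import *
print(px2w("wrist",[(42,197),(73,345),(22,48)],[20,20,8]))
print("tray corner/back inner edge",px2w("wrist",[(10,378)],20))
E
```

```text
[[496.6 480.9  20. ]
 [367.4 483.2  20. ]
 [595.6 480.4   8. ]]
tray corner/back inner edge [[332.7 544.5  20. ]]
```

```bash

python3 -m crank '[[[0,-0.8,0,0,0,0,8],[0,-0.8,0,0,0,0,8],[0,-0.7,0,0,0,0,8],[0,0,0.8,0,0,0,8],[0,0,0.8,0,0,0,8],[0,0,0.8,0,0,0,8],[0,0,0.6,0,0,0,8],[0,0,0.2,0,0,0,8]]]'
python3 -m crank '[[[0,0,0.2,0,0,0,8],[0,0,0.1,0,0,0,8],[0,0,0.1,0,0,0,8],[0,0,0,0,0,0,8],[0,0,0,0,0,0,8],[0,0,0,0,0,0,8],[0,0,0,0,0,0,8],[0,0,0,0,0,0,8]]]'
```

```text
time_s: 22.9
eef_pos: [484.6, 369.1, 22.3]
ee_rot: [0.001, 1.0, -0.0, -0.001]
force: [-0.7, -0.4, -0.9]
grip_width: 0.214
grip_force: 59.2
time_s: 23.7
eef_pos: [485.0, 370.0, 13.9]
ee_rot: [-0.0, 1.0, 0.0, 0.0]
force: [0.2, 0.7, -0.7]
grip_width: 0.212
grip_force: 59.2
```

```bash

python3 -m crank '[[[0,0,0.08,0,0,0,8],[0,0,0.06,0,0,0,8],[0,0,0.06,0,0,0,8],[0,0,0,0,0,0,8],[0,0,0,0,0,0,8],[0,0,0,0,0,0,8],[0,0,0,0,0,0,8],[0,0,0,0,0,0,8]]]'
```

```text
time_s: 24.5
eef_pos: [485.0, 370.0, 8.8]
ee_rot: [-0.0, 1.0, -0.0, 0.0]
force: [0.3, 0.2, -1.0]
grip_width: 0.216
grip_force: 59.2
```

```bash

python3 -m crank '[[[0,0,0.02,0,0,0,8],[0,0,0,0,0,0,45],[0,0,0,0,0,0,45],[0,0,0,0,0,0,45],[0,0,0,0,0,0,45],[0,0,0,0,0,0,45],[0,0,-0.3,0,0,0,45],[0,0,-0.6,0,0,0,45]]]' 20
python3 -m crank '[[[0,0,-1,0,0,0,45],[0,0,-1,0,0,0,45],[0,0,-1,0,0,0,45],[0,0,-1,0,0,0,45],[0,0,-1,0,0,0,45],[0,0,-1,0,0,0,45],[0,0,-0.5,0,0,0,45],[0,0,0,0,0,0,45]]]'
python3 - <<'E'
from h import *
s=sense();print(s["time_s"],s["eef_pos"].round(1)); cv2.imwrite("pics/w7.png",capture("wrist"))
E
```

```text
time_s: 25.3
eef_pos: [484.5, 369.7, 30.8]
ee_rot: [0.0, 1.0, -0.0, -0.001]
force: [-0.2, 0.7, 0.6]
grip_width: 0.524
grip_force: 0.0
time_s: 26.1
eef_pos: [485.5, 370.3, 195.6]
ee_rot: [-0.001, 1.0, 0.0, 0.002]
force: [0.5, 0.3, -0.3]
grip_width: 0.527
grip_force: 0.0
26.1 [485.5 370.3 195.6]
```

View pics/w7.png

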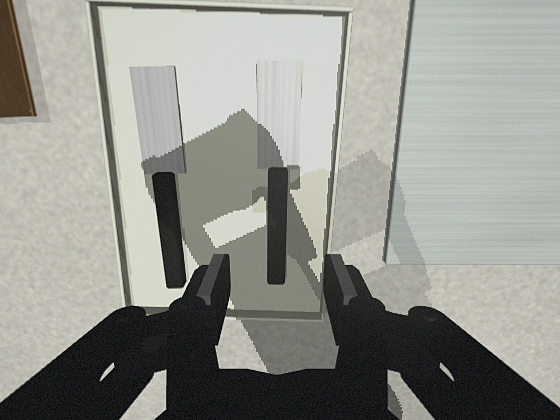

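The spatula lies flat at (276,170) inside the tray, parallel to the spare at (165,175), with both blades pointing the same way. The gripper is clear, so I'm handing in.

```bash
python3 -c "
from rig import *
print(finish_job())"
```

```text
the job is handed in; nothing more can be done
None
```

The job is handed in, with no verdict returned: pictures show both scraps in the tub and the spatula flat in the tray beside the spare, blade the same way; I never went near the cups or spare (no final cup check), about 26 s used.

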